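Stand the fallen bottle up again

ROBOT

A 6-joint arm with a two-finger parallel gripper is mounted at the origin on the work surface; the furniture and walls round the work are solid. World frame = base frame: x ahead of the robot, y to its left, z up, the work surface at z = 0. Lengths are in mm, angles in rad, forces in N, time in s.
With the tool pointing down it reaches from about 300 to 1000 mm from the base axis. Payload 5.1 kg.
Tool frame: the origin (TCP) lies at the centre of the arm's flange, where the gripper is bolted on; the fingertips stand 190 mm ahead of it and the grasp point (between the pads) lies 171 mm ahead of it; x points along the fingers, z is the direction in which the jaws open and shut, and the axes are right-handed (so a half turn about x gives the same grasp; the last joint's range is limited). The gripper opens to 95 mm and grips with 3 to 60 N. Pads are 20 mm wide; open, the fingers measure 119 mm over their backs; the gripper's body (75 mm by 180 mm) begins 59 mm behind the grasp point.
Start: joints at [1.051, 0.124, 1.65, -0, 1.367, -0.083], TCP at [274.996, 588.951, 404.756] pointing down, gripper open.
Joint ranges: [-2.61, 2.61], [-1.02, 2.33], [0.03, 2.71], [-1.35, 4.49], [0.32, 2.68], [-2.91, 2.91]. Speed limits (rad/s): [2.57, 2.57, 3.14, 3.14, 3.14, 3.14].

INTERFACE

Orientations are given as a 3x3 rotation matrix whose columns are the frame's x, y, z axes.
In Python, from plant import status, cams, manip gives the robot as it stands. The module is installed in compiled form; this text tells all that it offers.
- The arm moves only by the tool send_rows, never from a script. Its arguments are lists of equal length, an entry for each row: "dp": the shift along the tool's x, y, z in units of 30 mm (1.0 is 30 mm), a list of three; "turn": the turn, a rotation vector about the tool's x, y, z in units of 6 degrees (1.0 is 6 degrees), a list of three. A call has exactly 10 rows; each row shifts and turns the commanded pose from where the row before left it, along the tool's axes as they then stand; what a row does not reach is not made up. A row lasts 1/12 s, in which the tool goes at most 41.7 mm and 7.16 degrees, less where a joint would pass 70% of its speed; a pose out of reach is approached as far as the arm can. A call is refused whole if a number of a shift passes 1 or a number of a turn 1, either way. A call with a gripper value outside its range is refused whole. "claw" is the gripper's target within -1 to 1 (fully open at 1, half-way at 0, shut at -1), set as the call begins (left out, the last holds). The fingers move at their own pace and stop on an object; "grip_force" is the grip in N (left out, the last holds). Time passes only in rows, so rows that do not move let the fingers close, or fill a call up. It gives the time, the measured TCP pose, the force and the opening at its end, in the units of the state.
- status.sense(): the state, without advancing time (a new reading comes with each control period).
- cams.grab_frame(name): name is "scene" or "top"; returns (picture, depth): 400x640x3 uint8, red, green, blue; 400x640 float32, mm along the optical axis (not along the pixel's ray), 0 where there is no reading.
- cams.camera_params(name): a dict with "intrinsics" (3x3 intrinsics, pixels), "rvec" (rotation vector, rad) and "tvec" (3), from world to camera coordinates, as OpenCV has them. Camera axes: x right, y down, z forward; pixel columns grow to the right and rows downward; lengths in mm; the calibration is good to about 2 mm. A picture is of the moment at which its call begins. camera_params takes no time and is no camera call.
- manip.job_done(): hands the job in, once; it reports no verdict.
The state is a dict: "time_s": time; "joints": joint angles; "joint_velocities": joint speeds; "joint_efforts": joint torques, N m; "position": TCP position; "tcp_rot": TCP orientation; "force": force on the tool from outside, world axes, zero at the start; "torque": the same for the moment, N m; "gripper_width": finger opening in mm.
Only numpy, scipy, OpenCV 4.12 (cv2) and the standard library are available. Lean on these libraries where they do the work, as an engineer would, in place of code of your own. Each camera call takes 0.05 s, during which the arm holds its last target. There are 200 camera calls.

TASK

A plant-feed bottle with a green cap has fallen over on the potting bench. Stand it gently upright again on the bare bench top, on its own base with the cap up, and let go of it. Leave the spray bottle, the jar and the stack of pots standing where they are.

Things in the scene. Friction and masses are not known exactly. Their poses are not given: they have to be found in the camera images.
- bottle_mid (a point): The fallen plant-feed bottle: round, white with a printed label and a green screw cap, 193 mm long, about 0.43 kg. This point is on its long axis, half-way along: 96.5 mm from the base, 81.5 mm short of the cap's middle, 30 mm above the bench (height 0) while it lies. Its z axis runs from base to cap: level now, up once it stands.
- feed_bottle: The same bottle; this point is the centre of its flat base (60 mm across), same axes. The body is 62 mm across and narrows at the shoulder; the cylindrical green cap is 37 mm across and takes up the last 30 mm of the length. The bottle lies with its cap towards the robot's right.
- spray: Bystander: standing blue spray bottle with black trigger head, 56x121x252 mm; origin at the centre of its underside, z up. Loose.
- jar: Bystander: standing clear jar with a silvery lid and reddish contents, 91 mm across, 181 mm tall; origin at the centre of its underside, z up. Loose.
- pots: Bystander: standing stack of nested terracotta-coloured plastic pots, 70 mm across, 161 mm tall; origin at the centre of its underside, z up. Loose and light.
Things that resemble listed ones, but are neither listed nor needed, are in the scene too. Leave any pink or yellow look-alike of the feed_bottle alone.

How it is judged (in metres and radians):
At the end, for the whole second after the job is handed in: The bottle stands at rest on its base on the bare bench top (base within 8 mm of the bench's height), cap up, within 10 degrees of upright; the spray bottle, jar and pots still stand (within 10 degrees of upright) within 30 mm of where they were (angle between each of bottle_mid, spray, jar, pots's own z axis and vertical below 0.17 rad and height (world z) of feed_bottle between -0.008 and 0.008 m and linear speed of feed_bottle below 0.03 m/s and angular speed of feed_bottle below 0.2 rad/s and distance of each of spray, jar, pots from where it was at the start of the episode below 0.03 m); the robot touches nothing.
It fails at once if the bottle is dropped or flung (faster than 1 m/s) (linear speed of feed_bottle above 1 m/s).
It fails at once if the spray bottle is knocked over or shoved away (tilted more than 20 degrees or moved more than 30 mm) (angle between spray's own z axis and vertical above 0.35 rad or distance of spray from where it was at the start of the episode above 0.03 m).
It fails at once if the jar is knocked over or shoved away (tilted more than 20 degrees or moved more than 30 mm) (angle between jar's own z axis and vertical above 0.35 rad or distance of jar from where it was at the start of the episode above 0.03 m).
It fails at once if the stack of pots is knocked over or shoved away (tilted more than 20 degrees or moved more than 30 mm) (angle between pots's own z axis and vertical above 0.35 rad or distance of pots from where it was at the start of the episode above 0.03 m).
It also fails if it takes over 40 s, if anything falls off the work surface, if the arm or the gripper's body presses on something with over 40 N, if the wrist force passes 120 N, or if a joint passes its speed limit or range.

## Working session

There is one attempt and no reset: what is moved stays moved. The work goes in short steps, Python scripts to look and compute and a tool call to move; the robot and the scene stay as the last step left them, time stands still between calls to the robot, and variables do not carry over. Pictures are saved under pics/ and viewed, about 8 in all and at most 12, crops included, and the job is handed in when it is done.

Besides the shell and the picture viewer there is one more tool, called after ">>>" in YAML: its name, and indented under it one key for each argument. send_rows: Moves the arm, as the interface text tells. Its arguments: {"type":"object","properties":{"dp":{"type":"array"},"turn":{"type":"array"},"claw":{"type":"number"},"grip_force":{"type":"number"}},"required":["dp","turn"]}

```bash
mkdir -p pics; cat > h.py <<'E'
import numpy as np, cv2
from plant import status, cams, manip
def cam(n):
    p=cams.camera_params(n); R=cv2.Rodrigues(np.array(p["rvec"],float))[0]
    return np.array(p["intrinsics"],float),R,np.array(p["tvec"],float).ravel()
def cloud(n,d):
    K,R,t=cam(n); v,u=np.mgrid[:d.shape[0],:d.shape[1]]
    P=np.stack([(u-K[0,2])/K[0,0]*d,(v-K[1,2])/K[1,1]*d,d],-1)
    return (P-t)@R
E
python3 - <<'E'
from h import *
for n in("scene","top"):
    p,d=cams.grab_frame(n); np.savez(n+"0.npz",p=p,d=d); cv2.imwrite(f"pics/{n}0.png",p[:,:,::-1])
    K,R,t=cam(n); print(n,K.round(1).tolist(),(-R.T@t).round(),R.round(2).tolist())
s=status.sense(); print(s["position"],np.round(s["tcp_rot"],3).tolist(),s["gripper_width"],s["time_s"])
E
```

```text
scene [[466.8, 0.0, 319.9], [0.0, 466.8, 201.0], [0.0, 0.0, 1.0]] [-237.  875. 1012.] [[-0.66, -0.75, 0.0], [-0.52, 0.45, -0.72], [0.54, -0.48, -0.69]]
top [[425.9, 0.0, 319.3], [0.0, 425.9, 192.4], [0.0, 0.0, 1.0]] [-161.  233. 1330.] [[0.01, -1.0, 0.01], [-0.89, -0.01, -0.45], [0.45, 0.0, -0.89]]
[274.87230569 588.77383558 403.61441393] [[-0.001, -0.906, 0.423], [-0.002, 0.423, 0.906], [-1.0, 0.0, -0.002]] 94.93937313434357 0.1
```

View pics/scene0.png

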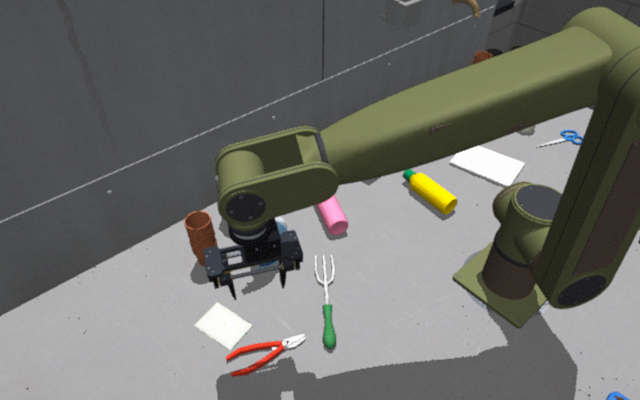

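View pics/top0.png

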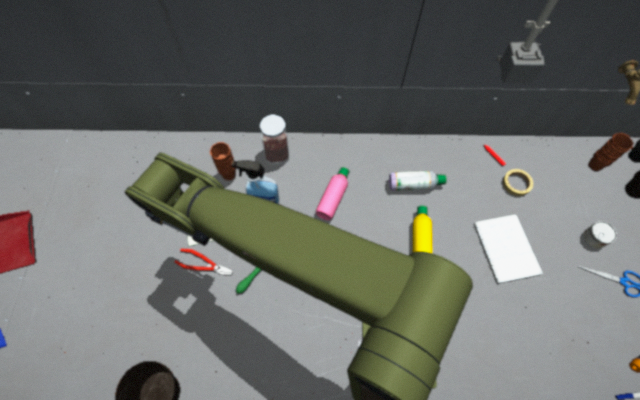

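The top view shows the white bottle at (390–445, 180) with its green cap at the right. The pink look-alike is at (333,195), the yellow one at (423,232), pots (222,160), spray (262,185) and jar (273,138). In the scene view the arm hides the bottle. Next I measure positions.

```bash
python3 - <<'E'
from h import *
z=np.load("top0.npz"); p,d=z["p"],z["d"]; C=cloud("top",d)
hsv=cv2.cvtColor(p,cv2.COLOR_RGB2HSV)
def box(n,u0,u1,v0,v1,zmin=8):
    Q=C[v0:v1,u0:u1].reshape(-1,3); Q=Q[(Q[:,2]>zmin)&(Q[:,2]<280)]
    print(n,len(Q),"min",np.percentile(Q,2,0).round(),"max",np.percentile(Q,98,0).round(),"med",np.median(Q,0).round()); return Q
Q=box("bottle",383,452,165,195)
c=Q[:,:2].mean(0); w=np.linalg.eigh(np.cov(Q[:,:2].T))[1][:,1]; w*=-np.sign(w[1]); s=(Q[:,:2]-c)@w
n=np.array([-w[1],w[0]]);o=(Q[:,:2]-c)@n
print("axis",w,np.degrees(np.arctan2(w[1],w[0])),"s range",np.percentile(s,[0.5,99.5]),"o",np.percentile(o,[1,99]),"mid",c+w*np.percentile(s,[0.5,99.5]).mean())
top=Q[Q[:,2]>50]; print("top ridge",top.mean(0))
m=cv2.inRange(hsv,(45,100,40),(85,255,255)); m[:165]=0;m[195:]=0;m[:,:430]=0;m[:,455:]=0
G=C[m>0]; print("cap",len(G),G.min(0).round(),G.max(0).round(),np.median(G,0).round())
box("pink",312,352,163,222); box("yellow",410,437,203,250); box("jar",258,290,112,165); box("spray",240,280,160,205); box("pots",208,236,140,182)
for v in (140,132,128,110,90): print("wall",v,C[v,415].round())
box("tape",500,535,165,198,3);box("pen",480,508,142,168,3);box("paper",470,545,212,285,-5)
E
```

```text
bottle 945 min [ 518. -197.   18.] max [576. -11.  66.] med [540. -92.  54.]
axis [ 0.06868561 -0.99763835] -86.06150360656447 s range [-83.33461579 108.28349043] o [-22.77109118  37.06649175] mid [ 542.95813934 -106.38601043]
top ridge [547.03328726 -87.1456518   58.52517749]
cap 77 [ 538. -200.   30.] [ 571. -170.   56.] [ 551. -184.   47.]
pink 923 min [409. 139.  15.] max [586. 238.  66.] med [480. 188.  55.]
yellow 769 min [ 294. -132.   36.] max [445. -71.  66.] med [356. -99.  56.]
jar 1446 min [624. 346.  13.] max [773. 455. 186.] med [644. 387. 128.]
spray 1079 min [446. 372.  18.] max [627. 468. 255.] med [463. 419. 153.]
pots 697 min [481. 488.  17.] max [614. 587. 250.] med [565. 554. 124.]
wall 140 [ 740. -121.    3.]
wall 132 [ 769. -121.   13.]
wall 128 [ 772. -118.   34.]
wall 110 [772. -96. 140.]
wall 90 [769. -74. 247.]
tape 540 min [ 509. -525.    3.] max [ 632. -406.   30.] med [ 560. -462.   17.]
pen 271 min [ 627. -452.    3.] max [ 732. -355.   14.] med [ 674. -402.    6.]
paper 5396 min [ 203. -514.   -3.] max [ 446. -264.   17.] med [ 317. -382.    7.]
```

>>> send_rows:
  dp:
    - [-0.3, 0, 0]
    - [-0.3, 0, 0]
    - [-0.3, 0, 0]
    - [-0.3, 0, 0]
    - [-0.3, 0, 0]
    - [-0.3, 0, 0]
    - [-0.3, 0, 0]
    - [-0.3, 0, 0]
    - [-0.3, 0, 0]
    - [-0.3, 0, 0]
  turn:
    - [1, 0, 0]
    - [1, 0, 0]
    - [1, 0, 0]
    - [1, 0, 0]
    - [1, 0, 0]
    - [1, 0, 0]
    - [1, 0, 0]
    - [1, 0, 0]
    - [1, 0, 0]
    - [1, 0, 0]
  claw: 1

```text
time_s: 0.93
position: [275.0, 588.9, 494.4]
tcp_rot: [[-0.001, -0.082, 0.997], [-0.001, 0.997, 0.082], [-1.0, -0.001, -0.001]]
force: [0.2, -0.1, -0.3]
gripper_width: 94.8
```

>>> send_rows:
  dp:
    - [0, -1, 0]
    - [0, -1, 0]
    - [0, -1, 0]
    - [0, -1, 0]
    - [0, -1, 0]
    - [0, -1, 0]
    - [0, -1, 0]
    - [0, -1, 0]
    - [0, -1, 0.1]
    - [0, -1, 0.2]
  turn:
    - [0, 0, 0]
    - [0, 0, 0]
    - [0, 0, 0]
    - [0, 0, 0]
    - [0, 0, 0]
    - [0, 0, 0]
    - [0, 0, 0]
    - [0, 0, 0]
    - [0, 0, 0]
    - [0, 0, 0]

```text
time_s: 1.77
position: [309.4, 289.5, 494.3]
tcp_rot: [[-0.0, -0.088, 0.996], [-0.0, 0.996, 0.088], [-1.0, -0.0, -0.0]]
force: [1.2, 0.4, -0.2]
gripper_width: 94.9
```

>>> send_rows:
  dp:
    - [0, -1, 0.4]
    - [0, -1, 0.4]
    - [0, -1, 0.4]
    - [0, -1, 0.4]
    - [0, -1, 0.4]
    - [0, -1, 0.4]
    - [0, -1, 0.4]
    - [0, -1, 0.4]
    - [0, -1, 0.4]
    - [0, -1, 0.4]
  turn:
    - [0, 0, 0]
    - [0, 0, 0]
    - [0, 0, 0]
    - [0, 0, 0]
    - [0, 0, 0]
    - [0, 0, 0]
    - [0, 0, 0]
    - [0, 0, 0]
    - [0, 0, 0]
    - [0, 0, 0]

```text
time_s: 2.6
position: [455.8, 0.7, 494.3]
tcp_rot: [[-0.0, -0.086, 0.996], [0.0, 0.996, 0.086], [-1.0, 0.0, -0.0]]
force: [0.5, 0.7, -0.7]
gripper_width: 95.0
```

```bash
python3 - <<'E'
from h import *
ims=[]
for n in("scene","top"):
    p,d=cams.grab_frame(n); np.savez(n+"1.npz",p=p,d=d); ims.append(p)
cv2.imwrite("pics/b1.png",cv2.resize(np.vstack(ims),(480,600))[:,:,::-1])
print(np.round(status.sense()["joints"],2))
z=np.load("top0.npz"); C=cloud("top",z["d"]); Q=C[165:195,383:452].reshape(-1,3)
Q=Q[(Q[:,2]>8)&(Q[:,2]<80)]
for y in range(-205,0,15):
    q=Q[abs(Q[:,1]-y)<8]
    if len(q): 
        print(y,len(q),q[:,0].min().round(),q[:,0].max().round(),"zmax",np.percentile(q[:,2],95).round(), "x at ridge",np.median(q[q[:,2]>np.percentile(q[:,2],80)][:,0]).round())
E
```

```text
[-0.12 -0.36  1.94 -0.    1.56 -0.2 ]
-205 19 541.0 569.0 zmax 51.0 x at ridge 553.0
-190 45 539.0 629.0 zmax 51.0 x at ridge 557.0
-175 44 537.0 569.0 zmax 55.0 x at ridge 557.0
-160 51 523.0 573.0 zmax 63.0 x at ridge 552.0
-145 86 521.0 582.0 zmax 65.0 x at ridge 550.0
-130 90 521.0 584.0 zmax 65.0 x at ridge 551.0
-115 84 520.0 579.0 zmax 64.0 x at ridge 552.0
-100 79 520.0 628.0 zmax 65.0 x at ridge 550.0
-85 85 518.0 574.0 zmax 64.0 x at ridge 546.0
-70 81 519.0 574.0 zmax 65.0 x at ridge 549.0
-55 91 517.0 602.0 zmax 64.0 x at ridge 551.0
-40 88 514.0 577.0 zmax 64.0 x at ridge 545.0
-25 86 514.0 575.0 zmax 64.0 x at ridge 542.0
-10 77 516.0 576.0 zmax 62.0 x at ridge 548.0
```

View pics/b1.png

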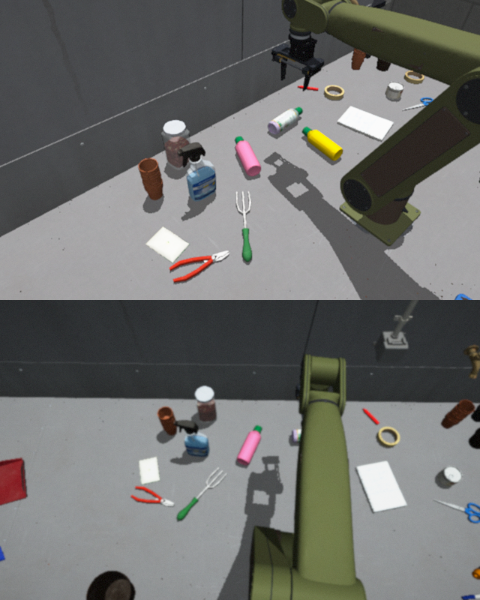

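The scene view now shows the bottle free at about (285,122) in the halved picture. The spray, jar and pots are untouched. I cross-check the bottle from this second view.

```bash
python3 - <<'E'
from h import *
z=np.load("scene1.npz"); C=cloud("scene",z["d"]); Q=C.reshape(-1,3)
Q=Q[(Q[:,2]>6)&(Q[:,2]<75)&(abs(Q[:,0]-550)<55)&(Q[:,1]>-225)&(Q[:,1]<20)]
print(len(Q),np.percentile(Q,1,0).round(),np.percentile(Q,99,0).round())
for y in range(-200,10,25):
    q=Q[abs(Q[:,1]-y)<12]
    print(y,len(q),np.percentile(q[:,0],[1,99]).round(),"zmax",np.percentile(q[:,2],97).round(),"ridge x",np.median(q[q[:,2]>np.percentile(q[:,2],85)][:,0]).round())
s=status.sense();print(s["position"])
E
```

```text
875 [ 518. -191.    9.] [576.  -1.  65.]
-200 15 [518. 575.] zmax 50.0 ridge x 561.0
-175 54 [540. 569.] zmax 51.0 ridge x 554.0
-150 42 [527. 577.] zmax 63.0 ridge x 552.0
-125 103 [523. 580.] zmax 64.0 ridge x 553.0
-100 105 [521. 576.] zmax 63.0 ridge x 551.0
-75 111 [521. 572.] zmax 65.0 ridge x 553.0
-50 112 [519. 574.] zmax 65.0 ridge x 550.0
-25 108 [517. 572.] zmax 63.0 ridge x 548.0
0 196 [517. 576.] zmax 62.0 ridge x 547.0
[456.56147502  -0.57636864 493.79322725]
```

>>> send_rows:
  dp:
    - [0.69, -0.68, 0.28]
    - [0.69, -0.68, 0.28]
    - [0.69, -0.68, 0.28]
    - [0.69, -0.68, 0.28]
    - [0.69, -0.68, 0.28]
    - [0.69, -0.68, 0.28]
    - [0.69, -0.68, 0.28]
    - [0.69, -0.68, 0.28]
    - [0.69, -0.68, 0.28]
    - [0.69, -0.68, 0.28]
  turn:
    - [0, 0, 0]
    - [0, 0, 0]
    - [0, 0, 0]
    - [0, 0, 0]
    - [0, 0, 0]
    - [0, 0, 0]
    - [0, 0, 0]
    - [0, 0, 0]
    - [0, 0, 0]
    - [0, 0, 0]

```text
time_s: 3.53
position: [557.1, -193.4, 286.5]
tcp_rot: [[-0.001, -0.087, 0.996], [0.001, 0.996, 0.087], [-1.0, 0.001, -0.0]]
force: [0.2, 0.1, 0.9]
gripper_width: 95.1
```

>>> send_rows:
  dp:
    - [0, 0, 0]
    - [0, 0, 0]
    - [0, 0, 0]
    - [0, 0, 0]
    - [0, 0, 0]
    - [0, 0, 0]
    - [0, 0, 0]
    - [0, 0, 0]
    - [0, 0, 0]
    - [0, 0, 0]
  turn:
    - [0, 0, 0.67]
    - [0, 0, 0.67]
    - [0, 0, 0.67]
    - [0, 0, 0.67]
    - [0, 0, 0.67]
    - [0, 0, 0]
    - [0, 0, 0]
    - [0, 0, 0]
    - [0, 0, 0]
    - [0, 0, 0]

```text
time_s: 4.37
position: [556.9, -193.2, 287.9]
tcp_rot: [[-0.03, -0.082, 0.996], [0.342, 0.936, 0.087], [-0.939, 0.343, 0.0]]
force: [0.5, -0.1, 0.4]
gripper_width: 95.2
```

```bash
python3 - <<'E'
from h import *
p,d=cams.grab_frame("scene"); np.savez("scene2.npz",p=p,d=d)
cv2.imwrite("pics/s2.png",cv2.resize(p[80:240,330:530],(800,600) and (750,600))[:,:,::-1])
s=status.sense();R=np.array(s["tcp_rot"]);t=s["position"]
print(t,R.round(3).tolist(),np.round(s["joints"],2),"grasp pt",t+171*R[:,0],"need in tool axes/30:",R.T@(np.array([550,-103,31])-t-171*R[:,0])/30)
E
```

```text
[ 556.89759774 -193.24917861  287.90182582] [[-0.03, -0.082, 0.996], [0.342, 0.936, 0.087], [-0.939, 0.343, 0.0]] [-0.48  0.13  1.86  0.3   1.35 -0.66] grasp pt [ 551.80591309 -134.81015343  127.2781816 ] need in tool axes/30: [ 3.37869432 -0.10378515  0.03203138]
```

View pics/s2.png

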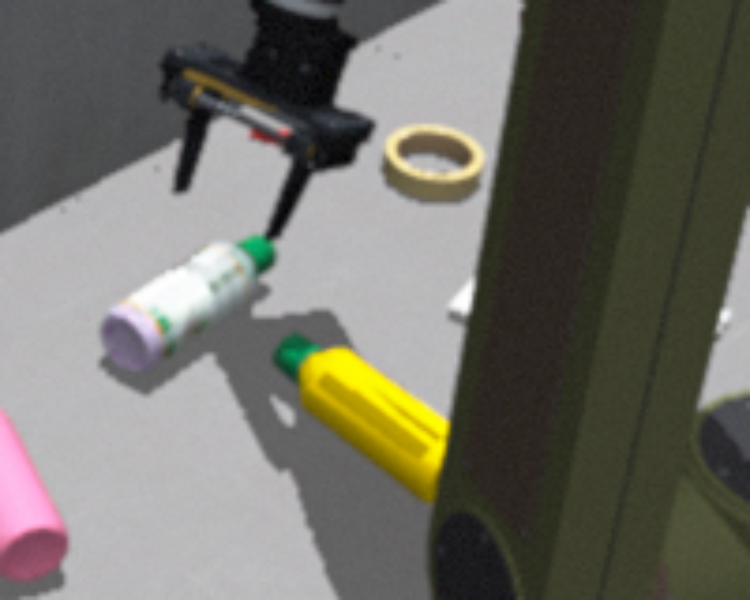

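The crop shows the open fingers above the bottle's cap side (bottle 110–270, 240–365), straddling its axis. Descending along the tool.

>>> send_rows:
  dp:
    - [0.5, -0.05, 0]
    - [0.5, -0.05, 0]
    - [0.5, 0, 0]
    - [0.5, 0, 0.03]
    - [0.5, 0, 0]
    - [0.4, 0, 0]
    - [0.3, 0, 0]
    - [0.17, 0, 0]
    - [0, 0, 0]
    - [0, 0, 0]
  turn:
    - [0, 0, 0]
    - [0, 0, 0]
    - [0, 0, 0]
    - [0, 0, 0]
    - [0, 0, 0]
    - [0, 0, 0]
    - [0, 0, 0]
    - [0, 0, 0]
    - [0, 0, 0]
    - [0, 0, 0]

```text
time_s: 5.25
position: [555.2, -161.8, 192.0]
tcp_rot: [[-0.03, -0.082, 0.996], [0.342, 0.936, 0.087], [-0.939, 0.343, 0.0]]
force: [0.0, -0.5, 0.6]
gripper_width: 95.0
```

>>> send_rows:
  dp:
    - [0, 0, 0]
    - [0, 0, 0]
    - [0, 0, 0]
    - [0, 0, 0]
    - [0, 0, 0]
    - [0, 0, 0]
    - [0, 0, 0]
    - [0, 0, 0]
    - [0, 0, 0]
    - [0, 0, 0]
  turn:
    - [0, 0, 0]
    - [0, 0, 0]
    - [0, 0, 0]
    - [0, 0, 0]
    - [0, 0, 0]
    - [0, 0, 0]
    - [0, 0, 0]
    - [0, 0, 0]
    - [0, 0, 0]
    - [0, 0, 0]
  claw: -1
  grip_force: 25

```text
time_s: 6.08
position: [555.8, -161.9, 192.7]
tcp_rot: [[-0.027, -0.082, 0.996], [0.342, 0.936, 0.086], [-0.939, 0.343, 0.003]]
force: [4.7, -0.7, 2.8]
gripper_width: 62.1
```

>>> send_rows:
  dp:
    - [-0.3, 0.11, 0]
    - [-0.63, 0.23, 0]
    - [-0.63, 0.23, 0]
    - [-0.63, 0.23, 0]
    - [-0.63, 0.23, 0]
    - [-0.63, 0.23, 0]
    - [-0.63, 0.23, 0]
    - [-0.63, 0.23, 0]
    - [-0.63, 0.23, 0]
    - [-0.63, 0.23, 0]
  turn:
    - [0, 0, 0]
    - [0, 0, 0]
    - [0, 0, 0]
    - [0, 0, 0]
    - [-0.47, 0.17, 0]
    - [-0.94, 0.34, 0]
    - [-0.94, 0.34, 0]
    - [-0.94, 0.34, 0]
    - [-0.94, 0.34, 0]
    - [-0.94, 0.34, 0]

```text
time_s: 6.92
position: [553.7, -161.7, 381.1]
tcp_rot: [[-0.217, -0.58, 0.785], [0.271, 0.737, 0.619], [-0.938, 0.347, -0.003]]
force: [-1.0, 0.4, -3.7]
gripper_width: 62.6
```

>>> send_rows:
  dp:
    - [-0.3, 0.11, 0]
    - [0, 0, 0]
    - [0, 0, 0]
    - [0, 0, 0]
    - [0, 0, 0]
    - [0, 0, 0]
    - [0, 0, 0]
    - [0, 0, 0]
    - [0, 0, 0]
    - [0, 0, 0]
  turn:
    - [-0.94, 0.34, 0]
    - [-0.94, 0.34, 0]
    - [-0.94, 0.34, 0]
    - [-0.94, 0.34, 0]
    - [-0.94, 0.34, 0]
    - [-0.94, 0.34, 0]
    - [-0.94, 0.34, 0]
    - [-0.94, 0.34, 0]
    - [-0.94, 0.34, 0]
    - [-0.47, 0.17, 0]

```text
time_s: 7.75
position: [553.9, -161.6, 389.7]
tcp_rot: [[-0.345, -0.934, -0.09], [-0.027, -0.087, 0.996], [-0.938, 0.346, 0.005]]
force: [0.5, -0.5, -4.1]
gripper_width: 62.0
```

```bash
python3 - <<'E'
from h import *
s=status.sense();R=np.array(s["tcp_rot"]);t=s["position"]
print(t,R.round(3).tolist(),np.round(s["joints"],2),s["force"],s["gripper_width"],"g",t+171*R[:,0])
print("world axes in tool/30*100:",(R.T*100/30).round(2).tolist())
print("move to",R.T@(np.array([600,40,260])-t-171*R[:,0])/30)
E
```

```text
[ 553.87355813 -161.57750486  389.65598942] [[-0.345, -0.934, -0.09], [-0.027, -0.087, 0.996], [-0.938, 0.346, 0.005]] [-0.35  0.05  1.76 -0.14  1.65 -2.  ] [ 0.45231209 -0.50609728 -4.08794498] 62.01317488652867 g [ 494.90122802 -166.12114575  229.21092216]
world axes in tool/30*100: [[-1.15, -0.09, -3.13], [-3.11, -0.29, 1.15], [-0.3, 3.32, 0.02]]
move to [-2.35368725 -3.51265458  6.53103009]
```

>>> send_rows:
  dp:
    - [-0.23, -0.35, 0.65]
    - [-0.23, -0.35, 0.65]
    - [-0.23, -0.35, 0.65]
    - [-0.23, -0.35, 0.65]
    - [-0.23, -0.35, 0.65]
    - [-0.23, -0.35, 0.65]
    - [-0.23, -0.35, 0.65]
    - [-0.23, -0.35, 0.65]
    - [-0.23, -0.35, 0.65]
    - [-0.23, -0.35, 0.65]
  turn:
    - [0, 0, 0]
    - [0, 0, 0]
    - [0, 0, 0]
    - [0, 0, 0]
    - [0, 0, 0]
    - [0, 0, 0]
    - [0, 0, 0]
    - [0, 0, 0]
    - [0, 0, 0]
    - [0, 0, 0]

```text
time_s: 8.58
position: [659.4, 43.7, 419.5]
tcp_rot: [[-0.345, -0.935, -0.086], [-0.027, -0.082, 0.996], [-0.938, 0.346, 0.003]]
force: [0.5, -0.3, -3.6]
gripper_width: 62.2
```

>>> send_rows:
  dp:
    - [0.01, 0.3, 0]
    - [0.03, 0.6, 0]
    - [0.03, 0.6, 0]
    - [0.03, 0.6, 0]
    - [0.03, 0.6, 0]
    - [0.03, 0.6, 0]
    - [0.03, 0.6, 0]
    - [0.03, 0.6, 0]
    - [0.03, 0.6, 0]
    - [0.03, 0.6, 0]
  turn:
    - [0, 0, -0.5]
    - [0, 0, -1]
    - [0, 0, -1]
    - [0, 0, -1]
    - [0, 0, -1]
    - [0, 0, -1]
    - [0, 0, -1]
    - [0, 0, -1]
    - [0, 0, -1]
    - [0, 0, -1]

```text
time_s: 9.42
position: [495.8, 28.9, 394.5]
tcp_rot: [[0.599, -0.796, -0.087], [0.054, -0.067, 0.996], [-0.799, -0.601, 0.003]]
force: [-0.1, 0.7, -3.0]
gripper_width: 62.4
```

>>> send_rows:
  dp:
    - [0.03, 0.6, 0]
    - [0.03, 0.6, 0]
    - [0.03, 0.6, 0]
    - [0.03, 0.6, 0]
    - [0.02, 0.4, 0]
    - [0.01, 0.3, 0]
    - [0, 0, 0]
    - [0, 0, 0]
    - [0, 0, 0]
    - [0, 0, 0]
  turn:
    - [0, 0, -1]
    - [0, 0, -1]
    - [0, 0, -1]
    - [0, 0, -1]
    - [0, 0, -0.7]
    - [0, 0, -0.5]
    - [0, 0, 0]
    - [0, 0, 0]
    - [0, 0, 0]
    - [0, 0, 0]

```text
time_s: 10.25
position: [440.8, 6.8, 348.1]
tcp_rot: [[0.885, -0.451, -0.118], [0.114, -0.035, 0.993], [-0.452, -0.892, 0.02]]
force: [0.1, 0.0, -3.5]
gripper_width: 62.2
```

```bash
python3 - <<'E'
from h import *
s=status.sense();R=np.array(s["tcp_rot"]);t=s["position"]; g=t+171*R[:,0]
print(s["time_s"],t,R.round(3).tolist(),np.round(s["joints"],2),s["force"],s["gripper_width"],"g",g)
ims=[]
for n in("scene","top"):
    p,d=cams.grab_frame(n); np.savez(n+"3.npz",p=p,d=d); ims.append(p)
    C=cloud(n,d); hsv=cv2.cvtColor(p,cv2.COLOR_RGB2HSV)
    m=(cv2.inRange(hsv,(45,100,40),(85,255,255))>0)&(np.linalg.norm(C[...,:2]-g[:2],axis=2)<120)&(C[...,2]>200)
    Q=C[m]; print(n,"green",len(Q), Q.size and (Q.min(0).round(),Q.max(0).round()))
    w=(hsv[...,1]<60)&(hsv[...,2]>110)&(np.linalg.norm(C[...,:2]-g[:2],axis=2)<90)&(C[...,2]>60); Q=C[w]
    if len(Q): print("white",len(Q),np.percentile(Q,1,0).round(),np.percentile(Q,99,0).round())
cv2.imwrite("pics/b3.png",cv2.resize(np.vstack(ims),(480,600))[:,:,::-1])
E
```

```text
10.25 [440.80714419   6.76708002 348.0736572 ] [[0.885, -0.451, -0.118], [0.114, -0.035, 0.993], [-0.452, -0.892, 0.02]] [-0.17 -0.53  2.39  0.96  0.32 -2.62] [ 0.13464614  0.02192759 -3.54608885] 62.239651866279246 g [592.10746465  26.25490445 270.81152075]
scene green 157 (array([582.,   9., 340.]), array([624.,  47., 372.]))
white 519 [541.   3. 179.] [616.  65. 339.]
top green 164 (array([581.,   5., 341.]), array([620.,  39., 374.]))
white 225 [537.  -4. 313.] [608.  53. 341.]
```

View pics/b3.png

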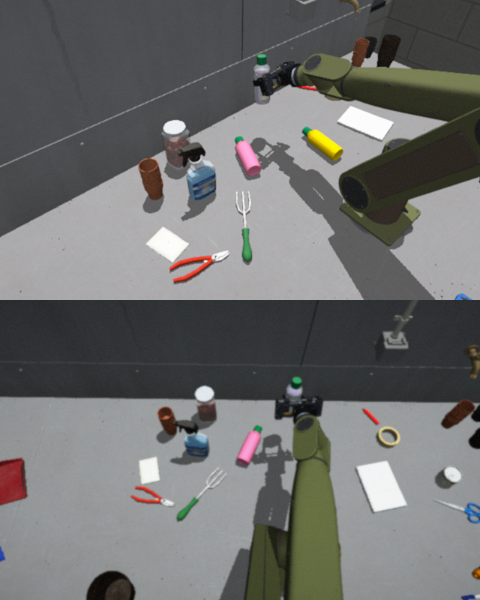

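The scene view shows the bottle held cap up at about (262,80) in the halved picture, nearly upright, with the bystanders unmoved. Joint 5 stopped at its limit about 7° short, so I lower first to free it and then finish the tilt.

>>> send_rows:
  dp:
    - [0.2, 0.4, -0.01]
    - [0.2, 0.4, -0.01]
    - [0.2, 0.4, -0.01]
    - [0.2, 0.4, -0.01]
    - [0.2, 0.4, -0.01]
    - [0.2, 0.4, -0.01]
    - [0.2, 0.4, -0.01]
    - [0.2, 0.4, -0.01]
    - [0.2, 0.4, -0.01]
    - [0.2, 0.4, -0.01]
  turn:
    - [0, 0, 0]
    - [0, 0, 0]
    - [0, 0, 0]
    - [0, 0, 0]
    - [0, 0, 0]
    - [0, 0, 0]
    - [0, 0, 0]
    - [0, 0, 0]
    - [0, 0, 0]
    - [0, 0, 0]

```text
time_s: 11.18
position: [417.6, -1.1, 269.6]
tcp_rot: [[0.851, -0.51, -0.123], [0.125, -0.029, 0.992], [-0.509, -0.86, 0.039]]
force: [0.0, -0.1, -4.0]
gripper_width: 62.1
```

```bash
cat > st.py <<'E'
from h import *
from scipy.spatial.transform import Rotation as Ro
s=status.sense();R=np.array(s["tcp_rot"]);t=s["position"]; g=t+171*R[:,0]
a=np.radians(20); c=np.array([1,.07,0]);c/=np.linalg.norm(c); up=np.array([0,0,1.])
x=np.cos(a)*c-np.sin(a)*up; zz=np.cross(up,c); T=np.column_stack([x,np.cross(zz,x),zz])
rv=Ro.from_matrix(R.T@T).as_rotvec(degrees=True)
print(s["time_s"],t,R.round(3).tolist(),np.round(s["joints"],2),s["force"],s["gripper_width"],"g",g,"turn units",rv/6)
bz=R@np.array([np.sin(-a),-np.cos(a),0]) # nominal bottle axis in tool
print("bottle axis nominal",bz)
print("down 30mm in tool",R.T@[0,0,-1])
E
python3 st.py
```

```text
11.1833 [417.55135127  -1.13596515 269.61145035] [[0.851, -0.51, -0.123], [0.125, -0.029, 0.992], [-0.509, -0.86, 0.039]] [-0.2  -0.48  2.5   1.22  0.32 -2.91] [ 0.02768772 -0.05602995 -3.98180959] 62.1491486361229 g [563.12839969  20.28396942 182.49366011] turn units [-0.11945452  0.61848456 -1.78485514]
bottle axis nominal [ 0.18817284 -0.01531183  0.98201656]
down 30mm in tool [ 0.50946076  0.85961165 -0.03895576]
```

Joint 5 is at its 0.32 limit, because pointing radially needs the wrist nearly straight, and joint 6 is near its limit as well. I fit a quick kinematic model to the logged states to choose a reachable placing direction.

```bash
cat > kin.py <<'E'
import numpy as np
from scipy.optimize import least_squares
from scipy.spatial.transform import Rotation as Ro
D=[([1.051,.124,1.65,0,1.367,-.083],(275,588.95,404.76)),([-.12,-.36,1.94,0,1.56,-.2],(456.6,-.6,493.8)),
([-.48,.13,1.86,.3,1.35,-.66],(556.9,-193.2,287.9)),([-.35,.05,1.76,-.14,1.65,-2.],(553.9,-161.6,389.7)),
([-.17,-.53,2.39,.96,.32,-2.62],(440.8,6.8,348.1)),([-.2,-.48,2.5,1.22,.32,-2.91],(417.6,-1.1,269.6))]
RR={2:[[-.03,-.082,.996],[.342,.936,.087],[-.939,.343,0]],4:[[.885,-.451,-.118],[.114,-.035,.993],[-.452,-.892,.02]],5:[[.851,-.51,-.123],[.125,-.029,.992],[-.509,-.86,.039]]}
E=Ro.from_euler
def fk(q,P,s4=-1,s6=-1):
    a,h,L1,L2,e,d=P
    R1=E('z',q[0]); R2=R1*E('y',q[1]); R3=R2*E('y',q[2]); 
    p=R1.apply([a,0,h])+R2.apply([0,0,L1])+R3.apply([e,0,L2])
    R6=R3*E('z',s4*q[3])*E('y',q[4])*E('z',s6*q[5]); p=p+R6.apply([0,0,d])
    # tool x = R6 z ; tool z(jaw) at q6=0 in plane
    M=R6.as_matrix(); return p,np.column_stack([M[:,2],np.cross(-M[:,0],M[:,2]),-M[:,0]])
best=None
for s4 in(1,-1):
  for s6 in(1,-1):
    f=lambda P:np.concatenate([fk(q,P,s4,s6)[0]-p for q,p in D])
    r=least_squares(f,[100,400,500,500,0,80]); eo=sum(np.abs(fk(D[i][0],r.x,s4,s6)[1]-np.array(R)).max() for i,R in RR.items())
    sc=r.cost+1e4*eo
    if best is None or sc<best[0]: best=(sc,r.x,s4,s6,np.abs(r.fun).max(),eo)
_,P,S4,S6,er,eo=best
lo=np.array([-2.61,-1.02,.03,-1.35,.32,-2.91]);hi=np.array([2.61,2.33,2.71,4.49,2.68,2.91])
def ik(p,R,q0):
    f=lambda q:(lambda F:np.concatenate([(F[0]-p)/100,3*(F[1]-R).ravel()]))(fk(q,P,S4,S6))
    return least_squares(f,np.clip(q0,lo+.01,hi-.01),bounds=(lo,hi))
def tool(az,dip):  # tool x at azimuth az (deg), dip below level, jaw level
    c=np.array([np.cos(np.radians(az)),np.sin(np.radians(az)),0]);u=np.array([0,0,1.]);a=np.radians(dip)
    x=np.cos(a)*c-np.sin(a)*u; z=np.cross(u,c); return np.column_stack([x,np.cross(z,x),z])
if __name__=="__main__":
    print(P.round(),S4,S6,er,eo)
    for g in ((600,-120),(560,-150),(650,-100)):
      for az in (0,-30,-45,-60,-75):
        for zz in (100,250):
          R=tool(az,20); r=min((ik(np.array([*g,zz])-171*R[:,0],R,q) for q in ([-.1,0,2,-.8,.8,-1],[0,.2,2,-1,1.2,-.5])),key=lambda r:r.cost)
          print(g,az,zz,"cost %.4f"%r.cost,r.x.round(2))
E
python3 kin.py
```

```text
[-33. 262. 557. 672. 114. 172.] 1 1 58.22346142753514 0.016501424019144735
(600, -120) 0 100 cost 1.9312 [ 0.1  -0.5   2.56 -1.35  0.32 -0.16]
(600, -120) 0 250 cost 0.1522 [-0.36 -0.5   2.43  1.22  0.32 -2.91]
(600, -120) -30 100 cost 0.9090 [ 0.16 -0.25  2.41 -1.35  0.6   0.18]
(600, -120) -30 250 cost 0.1257 [ 0.12 -0.42  2.38 -1.35  0.59  0.05]
(600, -120) -45 100 cost 0.4858 [ 0.37  0.05  2.27 -1.35  1.03  0.56]
(600, -120) -45 250 cost 0.0803 [ 0.3  -0.22  2.27 -1.35  0.99  0.3 ]
(600, -120) -60 100 cost 0.0658 [ 0.38  0.25  2.14 -1.35  1.22  0.74]
(600, -120) -60 250 cost 0.0001 [ 0.35 -0.02  2.15 -1.35  1.25  0.49]
(600, -120) -75 100 cost 0.0000 [ 0.35  0.37  2.01 -1.26  1.38  0.8 ]
(600, -120) -75 250 cost 0.0000 [ 0.35  0.13  1.99 -1.23  1.47  0.55]
(560, -150) 0 100 cost 2.0087 [ 0.09 -0.68  2.68 -1.35  0.32 -0.17]
(560, -150) 0 250 cost 0.1717 [-0.47 -0.59  2.47  1.19  0.42 -2.91]
(560, -150) -30 100 cost 0.8218 [ 0.04 -0.43  2.53 -1.35  0.48  0.08]
(560, -150) -30 250 cost 0.0742 [ 0.03 -0.54  2.46 -1.35  0.5  -0.01]
(560, -150) -45 100 cost 0.5420 [ 0.34 -0.06  2.36 -1
[... 362 characters left out ...]
.55]
(650, -100) 0 100 cost 1.9799 [ 0.09 -0.3   2.42 -1.35  0.32 -0.15]
(650, -100) 0 250 cost 0.2136 [-0.31 -0.39  2.34  1.24  0.32 -2.91]
(650, -100) -30 100 cost 0.9568 [ 0.2  -0.09  2.29 -1.35  0.64  0.23]
(650, -100) -30 250 cost 0.1780 [ 0.16 -0.29  2.28 -1.35  0.62  0.08]
(650, -100) -45 100 cost 0.4645 [ 0.36  0.15  2.17 -1.35  1.02  0.55]
(650, -100) -45 250 cost 0.0900 [ 0.31 -0.1   2.17 -1.35  0.99  0.32]
(650, -100) -60 100 cost 0.0537 [ 0.37  0.32  2.05 -1.35  1.22  0.72]
(650, -100) -60 250 cost 0.0000 [ 0.35  0.08  2.05 -1.35  1.25  0.49]
(650, -100) -75 100 cost 0.0000 [ 0.36  0.44  1.91 -1.25  1.4   0.76]
(650, -100) -75 250 cost 0.0000 [ 0.36  0.21  1.89 -1.22  1.47  0.53]
```

```bash
sed -i 's/a,h,L1,L2,e,d=P/a,h,L1,L2,e,d,b,c,k=P/; s/p=p+R6.apply(\[0,0,d\])/R4=R3*E("z",s4*q[3]); p=p+R1.apply([0,b,0])+R4.apply([0,c,0])+(R4*E("y",q[4])).apply([k,0,d])/; s/\[100,400,500,500,0,80\]/[0,350,550,600,0,100,30,20,0]/' kin.py
python3 kin.py
```

```text
[  7. 219. 452. 607.  43. 100.  51.   3.   2.] 1 1 3.1181288433664918 0.016501424019144735
(600, -120) 0 100 cost 1.0655 [-0.41 -0.46  2.51  1.2   0.32 -2.91]
(600, -120) 0 250 cost 0.1548 [-0.44 -0.52  2.41  1.21  0.4  -2.91]
(600, -120) -30 100 cost 0.8446 [-0.14 -0.35  2.45 -1.35  0.32 -0.02]
(600, -120) -30 250 cost 0.0702 [-0.13 -0.44  2.37 -1.35  0.36 -0.07]
(600, -120) -45 100 cost 0.7454 [ 0.07 -0.09  2.29 -1.35  0.77  0.3 ]
(600, -120) -45 250 cost 0.0982 [ 0.03 -0.29  2.26 -1.35  0.75  0.13]
(600, -120) -60 100 cost 0.3037 [ 0.16  0.15  2.15 -1.35  1.07  0.56]
(600, -120) -60 250 cost 0.0319 [ 0.11 -0.1   2.14 -1.35  1.06  0.32]
(600, -120) -75 100 cost 0.0134 [ 0.15  0.31  2.03 -1.35  1.25  0.7 ]
(600, -120) -75 250 cost 0.0000 [ 0.14  0.06  2.   -1.31  1.3   0.44]
(560, -150) 0 100 cost 1.0588 [-0.5  -0.62  2.62  1.17  0.4  -2.91]
(560, -150) 0 250 cost 0.1698 [-0.57 -0.62  2.47  1.18  0.52 -2.91]
(560, -150) -30 100 cost 0.7187 [-0.19 -0.51  2.57 -1.35  0.32 -0.05]
(560, -150) -30 250 cost 0.0313 [-0.2  -0.55  2.45 -1.35  0.32 -0.1 ]
(560, -150) -45 100 cost 0.7549 [-0.0
[... 378 characters left out ...]
.43]
(650, -100) 0 100 cost 2.6087 [-0.01 -0.27  2.37 -1.35  0.32 -0.2 ]
(650, -100) 0 250 cost 0.1734 [-0.35 -0.38  2.31  1.23  0.32 -2.91]
(650, -100) -30 100 cost 0.9525 [-0.06 -0.15  2.29 -1.35  0.39  0.04]
(650, -100) -30 250 cost 0.1231 [-0.06 -0.29  2.25 -1.35  0.42 -0.03]
(650, -100) -45 100 cost 0.7115 [ 0.11  0.06  2.15 -1.35  0.8   0.34]
(650, -100) -45 250 cost 0.1169 [ 0.07 -0.15  2.14 -1.35  0.78  0.16]
(650, -100) -60 100 cost 0.2489 [ 0.17  0.26  2.03 -1.35  1.08  0.56]
(650, -100) -60 250 cost 0.0266 [ 0.14  0.02  2.02 -1.35  1.08  0.34]
(650, -100) -75 100 cost 0.0032 [ 0.16  0.4   1.91 -1.35  1.27  0.68]
(650, -100) -75 250 cost 0.0000 [ 0.16  0.17  1.88 -1.3   1.32  0.43]
```

```bash
python3 - <<'E'
from kin import *
for g in ((600,-120),(620,-150),(560,-180),(650,-60)):
  for az in (-80,-90,-100):
    q=np.array([-.1,-.1,2.2,.0,.9,-1.7]); print(g,az)
    for w in ((600,20,280,4,55),(600,-50,280,-40,55),(*g,280,az,55),(*g,280,az,38),(*g,250,az,20),(*g,100,az,20)):
        R=tool(w[3],w[4]); r=ik(np.array(w[:3])-171*R[:,0],R,q); q=r.x; print("  ",w[3:],w[2],"%.4f"%r.cost,q.round(2))
E
python3 st.py
```

```text
(600, -120) -80
   (4, 55) 280 0.0000 [-0.1  -0.35  2.09  0.14  0.81 -1.81]
   (-40, 55) 280 0.0000 [-0.01 -0.26  2.01 -0.47  0.95 -0.69]
   (-80, 55) 280 0.0000 [-0.03 -0.04  1.82 -0.63  1.28 -0.05]
   (-80, 38) 280 0.0000 [ 0.07 -0.01  1.88 -0.95  1.3   0.18]
   (-80, 20) 250 0.0000 [ 0.14  0.11  1.95 -1.27  1.38  0.46]
   (-80, 20) 100 0.0000 [ 0.14  0.35  1.98 -1.33  1.31  0.73]
(600, -120) -90
   (4, 55) 280 0.0000 [-0.1  -0.35  2.09  0.14  0.81 -1.81]
   (-40, 55) 280 0.0000 [-0.01 -0.26  2.01 -0.47  0.95 -0.69]
   (-90, 55) 280 0.0000 [-0.03  0.02  1.76 -0.62  1.38  0.1 ]
   (-90, 38) 280 0.0000 [ 0.07  0.07  1.8  -0.92  1.44  0.28]
   (-90, 20) 250 0.0000 [ 0.14  0.2   1.85 -1.2   1.53  0.5 ]
   (-90, 20) 100 0.0000 [ 0.14  0.42  1.88 -1.22  1.44  0.73]
(600, -120) -100
   (4, 55) 280 0.0000 [-0.1  -0.35  2.09  0.14  0.81 -1.81]
   (-40, 55) 280 0.0000 [-0.01 -0.26  2.01 -0.47  0.95 -0.69]
   (-100, 55) 280 0.0000 [-0.03  0.08  1.7  -0.61  1.48  0.23]
   (-100, 38) 280 0.0000 [ 0.06  0.15  1.71 -0.87  1.57  0.37]
   (-100, 20) 250 0.0000 [ 0.12  0.28  1.75 -1.13  1.66  0.54]

[... 3269 characters left out ...]
26  2.01 -0.47  0.95 -0.69]
   (-100, 55) 280 0.0000 [ 0.06  0.2   1.57 -0.59  1.54  0.3 ]
   (-100, 38) 280 0.0000 [ 0.14  0.28  1.57 -0.85  1.64  0.41]
   (-100, 20) 250 0.0000 [ 0.2   0.41  1.59 -1.09  1.74  0.53]
   (-100, 20) 100 0.0000 [ 0.2   0.6   1.62 -1.07  1.64  0.73]
11.1833 [417.55135127  -1.13596515 269.61145035] [[0.851, -0.51, -0.123], [0.125, -0.029, 0.992], [-0.509, -0.86, 0.039]] [-0.2  -0.48  2.5   1.22  0.32 -2.91] [ 0.02768772 -0.05602995 -3.98180959] 62.1491486361229 g [563.12839969  20.28396942 182.49366011] turn units [-0.11945452  0.61848456 -1.78485514]
bottle axis nominal [ 0.18817284 -0.01531183  0.98201656]
down 30mm in tool [ 0.50946076  0.85961165 -0.03895576]
```

```bash
cat > seg.py <<'E'
from h import *
from kin import tool
from scipy.linalg import logm,expm
def T(R,p): M=np.eye(4);M[:3,:3]=R;M[:3,3]=p;return M
def seg(ws,n=10):
    s=status.sense(); A=T(np.array(s["tcp_rot"]),s["position"])
    print(round(s["time_s"],2),np.round(s["joints"],2),"F",np.round(s["force"],1),"w",round(s["gripper_width"],1),"g",(A[:3,3]+171*A[:3,0]).round(1),"x",A[:3,0].round(3),"jaw",A[:3,2].round(3))
    for w in ws:
        R=tool(w[3],w[4]); B=T(R,np.array(w[:3])-171*R[:,0])
        M=expm(np.real(logm(np.linalg.inv(A)@B))/n); r=cv2.Rodrigues(M[:3,:3])[0].ravel()
        print(w,"dp",(M[:3,3]/30).round(2).tolist(),"turn",(np.degrees(r)/6).round(2).tolist()); A=B
E
python3 -c "
from seg import *
seg([(600,20,280,4,55),(610,-30,290,-45,55),(620,-130,290,-95,55),(620,-130,260,-95,20)])"
```

```text
11.18 [-0.2  -0.48  2.5   1.22  0.32 -2.91] F [ 0.  -0.1 -4. ] w 62.1 g [563.1  20.3 182.5] x [ 0.851  0.125 -0.509] jaw [-0.123  0.992  0.039]
(600, 20, 280, 4, 55) dp [-0.12, -0.57, 0.03] turn [0.01, 0.06, 0.4]
(610, -30, 290, -45, 55) dp [0.03, -0.1, 0.13] turn [0.67, 0.47, -0.0]
(620, -130, 290, -95, 55) dp [0.2, -0.28, 0.19] turn [0.68, 0.48, 0.0]
(620, -130, 260, -95, 20) dp [0.07, 0.43, 0.0] turn [-0.0, -0.0, -0.58]
```

>>> send_rows:
  dp:
    - [-0.12, -0.57, 0.03]
    - [-0.12, -0.57, 0.03]
    - [-0.12, -0.57, 0.03]
    - [-0.12, -0.57, 0.03]
    - [-0.12, -0.57, 0.03]
    - [-0.12, -0.57, 0.03]
    - [-0.12, -0.57, 0.03]
    - [-0.12, -0.57, 0.03]
    - [-0.12, -0.57, 0.03]
    - [-0.12, -0.57, 0.03]
  turn:
    - [0.01, 0.06, 0.4]
    - [0.01, 0.06, 0.4]
    - [0.01, 0.06, 0.4]
    - [0.01, 0.06, 0.4]
    - [0.01, 0.06, 0.4]
    - [0.01, 0.06, 0.4]
    - [0.01, 0.06, 0.4]
    - [0.01, 0.06, 0.4]
    - [0.01, 0.06, 0.4]
    - [0.01, 0.06, 0.4]

```text
time_s: 12.02
position: [498.3, 11.7, 416.0]
tcp_rot: [[0.587, -0.806, -0.074], [0.05, -0.055, 0.997], [-0.808, -0.589, 0.008]]
force: [0.4, 0.1, -3.7]
gripper_width: 62.7
```

```bash
python3 -c "
from seg import *
seg([(610,-30,290,-45,55),(620,-130,290,-95,55)])"
```

```text
12.02 [-0.11 -0.37  2.11  0.16  0.78 -1.83] F [ 0.4  0.1 -3.7] w 62.7 g [598.7  20.3 277.9] x [ 0.587  0.05  -0.808] jaw [-0.074  0.997  0.008]
(610, -30, 290, -45, 55) dp [0.03, -0.12, 0.14] turn [0.66, 0.48, 0.01]
(620, -130, 290, -95, 55) dp [0.2, -0.28, 0.19] turn [0.68, 0.48, 0.0]
```

>>> send_rows:
  dp:
    - [0.03, -0.12, 0.14]
    - [0.03, -0.12, 0.14]
    - [0.03, -0.12, 0.14]
    - [0.03, -0.12, 0.14]
    - [0.03, -0.12, 0.14]
    - [0.03, -0.12, 0.14]
    - [0.03, -0.12, 0.14]
    - [0.03, -0.12, 0.14]
    - [0.03, -0.12, 0.14]
    - [0.03, -0.12, 0.14]
  turn:
    - [0.66, 0.48, 0.01]
    - [0.66, 0.48, 0.01]
    - [0.66, 0.48, 0.01]
    - [0.66, 0.48, 0.01]
    - [0.66, 0.48, 0.01]
    - [0.66, 0.48, 0.01]
    - [0.66, 0.48, 0.01]
    - [0.66, 0.48, 0.01]
    - [0.66, 0.48, 0.01]
    - [0.66, 0.48, 0.01]

```text
time_s: 12.85
position: [542.4, 40.5, 429.3]
tcp_rot: [[0.412, -0.576, 0.706], [-0.405, 0.579, 0.708], [-0.817, -0.577, 0.005]]
force: [-0.4, 0.7, -3.7]
gripper_width: 62.0
```

>>> send_rows:
  dp:
    - [0.2, -0.28, 0.19]
    - [0.2, -0.28, 0.19]
    - [0.2, -0.28, 0.19]
    - [0.2, -0.28, 0.19]
    - [0.2, -0.28, 0.19]
    - [0.2, -0.28, 0.19]
    - [0.2, -0.28, 0.19]
    - [0.2, -0.28, 0.19]
    - [0.2, -0.28, 0.19]
    - [0.2, -0.28, 0.19]
  turn:
    - [0.68, 0.48, 0]
    - [0.68, 0.48, 0]
    - [0.68, 0.48, 0]
    - [0.68, 0.48, 0]
    - [0.68, 0.48, 0]
    - [0.68, 0.48, 0]
    - [0.68, 0.48, 0]
    - [0.68, 0.48, 0]
    - [0.68, 0.48, 0]
    - [0.68, 0.48, 0]

```text
time_s: 13.68
position: [632.6, -30.7, 428.9]
tcp_rot: [[-0.045, 0.072, 0.996], [-0.571, 0.816, -0.085], [-0.819, -0.573, 0.005]]
force: [0.6, 0.3, -3.7]
gripper_width: 62.4
```

```bash
python3 -c "
from seg import *
seg([(620,-130,220,-95,20)])"
```

```text
13.68 [-0.04  0.09  1.67 -0.62  1.43  0.15] F [ 0.6  0.3 -3.7] w 62.4 g [ 625.  -128.5  288.8] x [-0.045 -0.571 -0.819] jaw [ 0.996 -0.085  0.005]
(620, -130, 220, -95, 20) dp [0.16, 0.52, -0.01] turn [-0.0, 0.0, -0.58]
```

>>> send_rows:
  dp:
    - [0.16, 0.52, -0.01]
    - [0.16, 0.52, -0.01]
    - [0.16, 0.52, -0.01]
    - [0.16, 0.52, -0.01]
    - [0.16, 0.52, -0.01]
    - [0.16, 0.52, -0.01]
    - [0.16, 0.52, -0.01]
    - [0.16, 0.52, -0.01]
    - [0.16, 0.52, -0.01]
    - [0.16, 0.52, -0.01]
  turn:
    - [0, 0, -0.58]
    - [0, 0, -0.58]
    - [0, 0, -0.58]
    - [0, 0, -0.58]
    - [0, 0, -0.58]
    - [0, 0, -0.58]
    - [0, 0, -0.58]
    - [0, 0, -0.58]
    - [0, 0, -0.58]
    - [0, 0, -0.58]

```text
time_s: 14.52
position: [634.8, 30.5, 279.5]
tcp_rot: [[-0.073, 0.033, 0.997], [-0.936, 0.343, -0.08], [-0.345, -0.939, 0.005]]
force: [-0.8, 0.4, -4.1]
gripper_width: 62.4
```

```bash
cat > look.py <<'E'
from seg import *
import sys
seg([])
s=status.sense();g=s["position"]+171*np.array(s["tcp_rot"])[:,0]
ims=[]
for n in("scene","top"):
    p,d=cams.grab_frame(n); C=cloud(n,d); hsv=cv2.cvtColor(p,cv2.COLOR_RGB2HSV)
    near=np.linalg.norm(C[...,:2]-g[:2],axis=2)<60
    m=(cv2.inRange(hsv,(45,100,40),(85,255,255))>0)&near; Q=C[m]
    print(n,"cap",len(Q),np.percentile(Q,2,0).round(),np.percentile(Q,98,0).round())
    w=(hsv[...,1]<70)&(hsv[...,2]>100)&near&(C[...,2]>g[2]-110)&(C[...,2]>4); Q=C[w]
    for z in range(int(g[2]-100),int(g[2]+75),20):
        q=Q[abs(Q[:,2]-z)<10]
        if len(q)>5: print("  z",z-round(g[2]),len(q),"x",np.percentile(q[:,0],[3,97]).round(),"y",np.percentile(q[:,1],[3,97]).round())
    K,R,t=cam(n); uv=cv2.projectPoints(g.reshape(1,3),R,t,K,None)[0].ravel().astype(int)
    x0=np.clip(uv[0]-80,0,480);y0=np.clip(uv[1]-90,0,220); ims.append(cv2.resize(p[y0:y0+180,x0:x0+160],(400,450)))
cv2.imwrite(sys.argv[1],np.hstack(ims)[:,:,::-1])
E
python3 look.py pics/b4.png
```

```text
14.52 [ 0.11  0.31  1.77 -1.17  1.56  0.55] F [-0.8  0.4 -4.1] w 62.4 g [ 622.4 -129.5  220.6] x [-0.073 -0.936 -0.345] jaw [ 0.997 -0.08   0.005]
scene cap 4 [ 594. -125.  152.] [ 604. -100.  154.]
  z -101 16 x [597. 633.] y [-122.  -99.]
  z -81 64 x [595. 632.] y [-145.  -95.]
  z -61 24 x [592. 605.] y [-141. -106.]
  z -41 8 x [592. 599.] y [-141. -121.]
top cap 150 [ 599. -148.  290.] [ 632. -116.  318.]
  z -101 10 x [592. 607.] y [-157. -108.]
  z -81 9 x [589. 601.] y [-158. -113.]
  z 39 98 x [586. 630.] y [-161. -103.]
  z 59 119 x [589. 630.] y [-157. -108.]
```

View pics/b4.png

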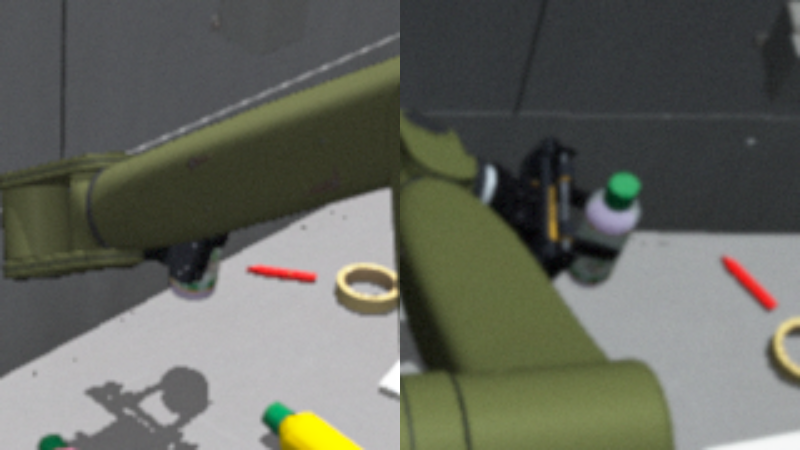

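The right half (top view) shows the bottle upright in the fingers, with cap at (623,190) and base at (590,270). The cap top is at about z=318 with the grasp at 221, so the base hangs at about z=125. Lowering 108 mm, then slowly.

>>> send_rows:
  dp:
    - [0.13, 0.34, 0]
    - [0.13, 0.34, 0]
    - [0.13, 0.34, 0]
    - [0.13, 0.34, 0]
    - [0.13, 0.34, 0]
    - [0.13, 0.34, 0]
    - [0.13, 0.34, 0]
    - [0.13, 0.34, 0]
    - [0.13, 0.34, 0]
    - [0.1, 0.27, 0]
  turn:
    - [0, 0, 0]
    - [0, 0, 0]
    - [0, 0, 0]
    - [0, 0, 0]
    - [0, 0, 0]
    - [0, 0, 0]
    - [0, 0, 0]
    - [0, 0, 0]
    - [0, 0, 0]
    - [0, 0, 0]

```text
time_s: 15.45
position: [634.7, 28.4, 171.8]
tcp_rot: [[-0.074, 0.031, 0.997], [-0.936, 0.343, -0.08], [-0.344, -0.939, 0.003]]
force: [0.3, -0.5, -3.3]
gripper_width: 61.9
```

>>> send_rows:
  dp:
    - [0.02, 0.04, 0]
    - [0.02, 0.04, 0]
    - [0.02, 0.04, 0]
    - [0.02, 0.04, 0]
    - [0.02, 0.04, 0]
    - [0.02, 0.04, 0]
    - [0.02, 0.04, 0]
    - [0.02, 0.04, 0]
    - [0, 0, 0]
    - [0, 0, 0]
  turn:
    - [0, 0, 0]
    - [0, 0, 0]
    - [0, 0, 0]
    - [0, 0, 0]
    - [0, 0, 0]
    - [0, 0, 0]
    - [0, 0, 0]
    - [0, 0, 0]
    - [0, 0, 0]
    - [0, 0, 0]

```text
time_s: 16.28
position: [634.9, 27.3, 162.7]
tcp_rot: [[-0.074, 0.032, 0.997], [-0.936, 0.342, -0.081], [-0.344, -0.939, 0.004]]
force: [-0.2, 0.2, -3.5]
gripper_width: 62.1
```

```bash
python3 look.py pics/b5.png
```

```text
16.28 [ 0.11  0.48  1.79 -1.18  1.48  0.72] F [-0.2  0.2 -3.5] w 62.1 g [ 622.2 -132.8  103.9] x [-0.074 -0.936 -0.344] jaw [ 0.997 -0.081  0.004]Traceback (most recent call last):
  File "look.py", line 10, in <module>
    print(n,"cap",len(Q),np.percentile(Q,2,0).round(),np.percentile(Q,98,0).round())
                         ~~~~~~~~~~~~~^^^^^^^
    return _quantile_unchecked(
        a, q, axis, out, overwrite_input, method, keepdims, weights)
    return _ureduce(a,
                    func=_quantile_ureduce_func,
    ...<5 lines>...
                    overwrite_input=overwrite_input,
                    method=method)
    r = func(a, **kwargs)
    result = _quantile(arr,
                       quantiles=q,
    ...<2 lines>...
                       out=out,
                       weights=wgt)
    slices_having_nans = np.isnan(arr[-1, ...])
                                  ~~~^^^^^^^^^
IndexError: index -1 is out of bounds for axis 0 with size 0
```

No contact yet, and about 7–9 mm remain. I continue at 1.2 mm per row.

>>> send_rows:
  dp:
    - [0.014, 0.04, 0]
    - [0.014, 0.04, 0]
    - [0.014, 0.04, 0]
    - [0.014, 0.04, 0]
    - [0, 0, 0]
    - [0, 0, 0]
    - [0, 0, 0]
    - [0, 0, 0]
    - [0, 0, 0]
    - [0, 0, 0]
  turn:
    - [0, 0, 0]
    - [0, 0, 0]
    - [0, 0, 0]
    - [0, 0, 0]
    - [0, 0, 0]
    - [0, 0, 0]
    - [0, 0, 0]
    - [0, 0, 0]
    - [0, 0, 0]
    - [0, 0, 0]

```text
time_s: 17.17
position: [635.0, 27.3, 157.7]
tcp_rot: [[-0.074, 0.032, 0.997], [-0.936, 0.342, -0.08], [-0.344, -0.939, 0.005]]
force: [0.1, -0.2, -4.2]
gripper_width: 62.5
```

>>> send_rows:
  dp:
    - [0.014, 0.04, 0]
    - [0.014, 0.04, 0]
    - [0.007, 0.02, 0]
    - [0, 0, 0]
    - [0, 0, 0]
    - [0, 0, 0]
    - [0, 0, 0]
    - [0, 0, 0]
    - [0, 0, 0]
    - [0, 0, 0]
  turn:
    - [0, 0, 0]
    - [0, 0, 0]
    - [0, 0, 0]
    - [0, 0, 0]
    - [0, 0, 0]
    - [0, 0, 0]
    - [0, 0, 0]
    - [0, 0, 0]
    - [0, 0, 0]
    - [0, 0, 0]

```text
time_s: 18.0
position: [635.3, 27.4, 155.4]
tcp_rot: [[-0.074, 0.033, 0.997], [-0.937, 0.341, -0.081], [-0.342, -0.94, 0.005]]
force: [-1.5, 0.4, 5.8]
gripper_width: 62.2
```

Contact: the vertical force went from −4 to +6 N. I release, check, and back out along the fingers.

>>> send_rows:
  dp:
    - [0, 0, 0]
    - [0, 0, 0]
    - [0, 0, 0]
    - [0, 0, 0]
    - [0, 0, 0]
    - [0, 0, 0]
    - [0, 0, 0]
    - [0, 0, 0]
    - [0, 0, 0]
    - [0, 0, 0]
  turn:
    - [0, 0, 0]
    - [0, 0, 0]
    - [0, 0, 0]
    - [0, 0, 0]
    - [0, 0, 0]
    - [0, 0, 0]
    - [0, 0, 0]
    - [0, 0, 0]
    - [0, 0, 0]
    - [0, 0, 0]
  claw: 0.45

```text
time_s: 18.83
position: [634.9, 27.4, 154.4]
tcp_rot: [[-0.074, 0.032, 0.997], [-0.936, 0.342, -0.08], [-0.344, -0.939, 0.004]]
force: [0.8, -0.1, 0.0]
gripper_width: 68.8
```

>>> send_rows:
  dp:
    - [0, 0, 0]
    - [0, 0, 0]
    - [0, 0, 0]
    - [0, 0, 0]
    - [0, 0, 0]
    - [0, 0, 0]
    - [0, 0, 0]
    - [0, 0, 0]
    - [0, 0, 0]
    - [0, 0, 0]
  turn:
    - [0, 0, 0]
    - [0, 0, 0]
    - [0, 0, 0]
    - [0, 0, 0]
    - [0, 0, 0]
    - [0, 0, 0]
    - [0, 0, 0]
    - [0, 0, 0]
    - [0, 0, 0]
    - [0, 0, 0]
  claw: 1

```text
time_s: 19.67
position: [635.0, 27.4, 154.5]
tcp_rot: [[-0.074, 0.032, 0.997], [-0.936, 0.342, -0.08], [-0.344, -0.939, 0.004]]
force: [-0.7, -0.7, 0.2]
gripper_width: 94.9
```

```bash
sed -i 's/^    print(n,"cap"/    if len(Q): print(n,"cap"/' look.py; python3 look.py pics/b5.png
```

```text
19.67 [ 0.11  0.49  1.79 -1.19  1.48  0.73] F [-0.7 -0.7  0.2] w 94.9 g [ 622.3 -132.7   95.7] x [-0.074 -0.936 -0.344] jaw [ 0.997 -0.08   0.004]
  z -100 12 x [575. 623.] y [-188. -108.]
  z -80 42 x [593. 626.] y [-149.  -99.]
  z -60 13 x [594. 601.] y [-145. -120.]
  z 0 8 x [568. 601.] y [-147. -113.]
  z 20 35 x [595. 629.] y [-145.  -99.]
  z 40 67 x [594. 616.] y [-144.  -99.]
  z 60 9 x [594. 603.] y [-145. -119.]
top cap 114 [ 606. -151.  172.] [ 639. -119.  198.]
  z 20 7 x [599. 664.] y [-161. -107.]
  z 40 52 x [593. 637.] y [-165. -105.]
  z 60 152 x [595. 640.] y [-162.  -75.]
```

View pics/b5.png

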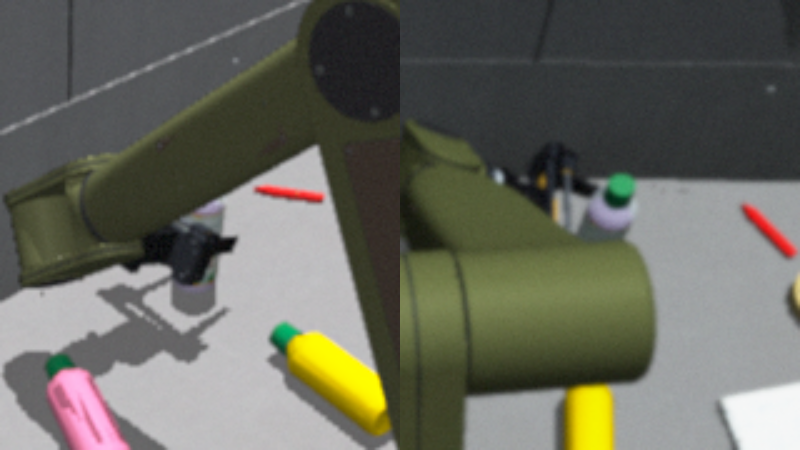

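The bottle stands free in the open fingers, cap at (620,190) in the right half and base at about (195,295) in the left. I back out 100 mm along the fingers, then rise.

>>> send_rows:
  dp:
    - [-0.17, 0, 0]
    - [-0.35, 0, 0]
    - [-0.35, 0, 0]
    - [-0.35, 0, 0]
    - [-0.35, 0, 0]
    - [-0.35, 0, 0]
    - [-0.35, 0, 0]
    - [-0.35, 0, 0]
    - [-0.35, 0, 0]
    - [-0.35, 0, 0]
  turn:
    - [0, 0, 0]
    - [0, 0, 0]
    - [0, 0, 0]
    - [0, 0, 0]
    - [0, 0, 0]
    - [0, 0, 0]
    - [0, 0, 0]
    - [0, 0, 0]
    - [0, 0, 0]
    - [0, 0, 0]

```text
time_s: 20.6
position: [642.4, 121.7, 189.1]
tcp_rot: [[-0.074, 0.032, 0.997], [-0.936, 0.342, -0.08], [-0.344, -0.939, 0.004]]
force: [0.0, -0.5, -0.3]
gripper_width: 95.3
```

>>> send_rows:
  dp:
    - [-0.17, -0.47, 0]
    - [-0.17, -0.47, 0]
    - [-0.17, -0.47, 0]
    - [-0.17, -0.47, 0]
    - [-0.17, -0.47, 0]
    - [-0.17, -0.47, 0]
    - [-0.17, -0.47, 0]
    - [-0.17, -0.47, 0]
    - [-0.17, -0.47, 0]
    - [0, 0, 0]
  turn:
    - [0, 0, 0]
    - [0, 0, 0]
    - [0, 0, 0]
    - [0, 0, 0]
    - [0, 0, 0]
    - [0, 0, 0]
    - [0, 0, 0]
    - [0, 0, 0]
    - [0, 0, 0]
    - [0, 0, 0]

```text
time_s: 21.43
position: [642.5, 120.2, 328.4]
tcp_rot: [[-0.072, 0.038, 0.997], [-0.936, 0.343, -0.08], [-0.345, -0.939, 0.011]]
force: [0.1, -0.6, 0.5]
gripper_width: 95.2
```

```bash
python3 - <<'E'
from seg import *
seg([]); ims=[]
for n in("scene","top"):
    p,d=cams.grab_frame(n); C=cloud(n,d); ims.append(p); d0=np.load("scene1.npz" if n=="scene" else "top0.npz"); C0=cloud(n,d0["d"])
    hsv=cv2.cvtColor(p,cv2.COLOR_RGB2HSV)
    Q=C[(np.linalg.norm(C[...,:2]-[625,-133],axis=2)<70)&(C[...,2]>5)&(C[...,2]<215)]
    for z in range(15,200,30):
        q=Q[abs(Q[:,2]-z)<12]
        if len(q)>5: print(n,z,len(q),"x",np.percentile(q[:,0],[2,98]).round(),"y",np.percentile(q[:,1],[2,98]).round())
    print("top z",np.percentile(Q[:,2],99.5))
    for nm,c in (("jar",(690,390)),("pots",(590,540)),("spray",(500,420))):
        f=lambda C:np.median(C[(np.linalg.norm(C[...,:2]-c,axis=2)<90)&(C[...,2]>40)&(C[...,2]<160)],0).round(1)
        print(nm,f(C0),f(C))
cv2.imwrite("pics/end.png",cv2.resize(np.vstack(ims),(480,600))[:,:,::-1])
E
```

```text
21.43 [ 0.24  0.32  1.68 -1.12  1.7   0.52] F [ 0.1 -0.6  0.5] w 95.2 g [630.2 -39.8 269.5] x [-0.072 -0.936 -0.345] jaw [ 0.997 -0.08   0.011]
scene 15 99 x [574. 651.] y [-155.  -71.]
scene 45 96 x [594. 642.] y [-138.  -96.]
scene 75 105 x [595. 646.] y [-138.  -97.]
scene 105 111 x [594. 647.] y [-140.  -97.]
scene 135 129 x [593. 645.] y [-146.  -97.]
scene 165 98 x [604. 644.] y [-144. -106.]
scene 195 78 x [608. 640.] y [-145. -111.]
top z 196.18203476753982
jar [652.4 422.7 125.4] [651.9 423.  125. ]
pots [564.  568.9 122.4] [564.  569.1 122.6]
spray [454.6 444.4 109. ] [454.7 443.4 109.2]
top 15 83 x [568. 687.] y [-186.  -86.]
top 45 68 x [592. 625.] y [-164. -106.]
top 75 74 x [592. 625.] y [-163. -106.]
top 105 79 x [592. 628.] y [-160. -105.]
top 135 93 x [592. 640.] y [-162. -105.]
top 165 99 x [598. 636.] y [-160. -112.]
top 195 99 x [605. 639.] y [-151. -120.]
top z 198.06635741812465
jar [637.3 382.5 117.3] [636.6 383.  118.7]
pots [566.9 556.3 122.1] [566.8 555.4 123. ]
spray [455.1 402.1 130.5] [452.8 409.2 118.4]
```

View pics/end.png

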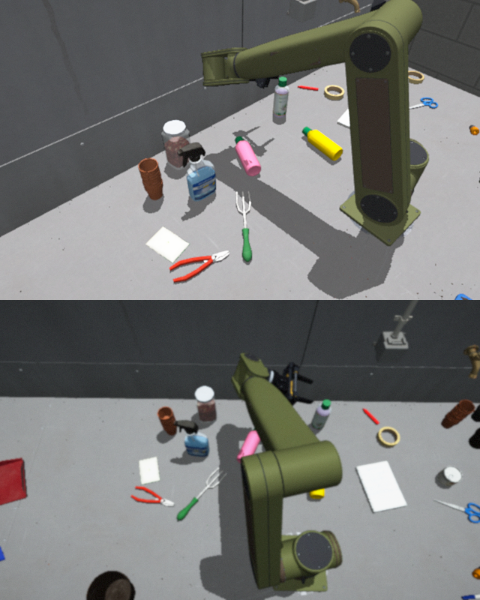

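The final picture shows the bottle standing upright at (281,98) in the scene half and (321,415) in the top half. The arm is clear of it and the bystanders are where they were.

```bash
python3 -c "
from plant import manip; print(manip.job_done())"
```

```text
the job is handed in; nothing more can be done
None
```

The feed bottle is standing upright on the bare bench, cap up, at about (623, −133) mm. I let go of it, backed the gripper clear, and handed the job in at about 21.5 s. The hand-in call gives no verdict.

**How it went:** I gripped the bottle at mid-length with 25 N and lifted it. My first attempt to tilt it upright pointed straight out from the robot and stopped about 7° short, because joint 5 reached its limit. I fitted a quick arm model to the logged poses and redid the tilt with the tool pointing right. I then lowered the bottle until it touched the bench at about 6 N and released it.

**Last checks:**
- **Bottle:** its sides are vertical to within a few millimetres in both views, and the cap top reads about 196–198 mm against a true length of 193 mm. I estimated its position but did not measure its speed.
- **Jar and pots:** unmoved to within 1–2 mm in both views.
- **Spray bottle:** the scene view shows it unmoved to within 1 mm. The top view shifted by 2–12 mm, most likely because the arm hid part of it in the first top picture. It looks unmoved in the last picture.
- **Robot:** the force at the wrist is about zero and nothing is touching the gripper.

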